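# Pack the last carton into the tote, snug the stop and close the lid

## Task

Get the third carton, the one lying flat on the bench, into the open tote beside the two that already stand there: first stand it on end on the bench and let go of it, then take it again by its two broad faces and set it gently, not dropped, on the tote's floor, upright between the packed cartons and the sliding end stop, its broad faces towards them, and let go. Then push the stop up until the whole row is snug, without crushing it, and finally lower the lid gently until it is fully shut, without forcing it. Do not knock the other things on the bench about.

Things in the scene. Friction and masses are not known exactly. Their poses are not given: they have to be found in the camera images.
- tote: Blue plastic tote fixed to the bench, open at the top, outside 88 (x) x 240 (y) x 134 mm high, walls 6 mm; inside 76 mm (x) by 228 mm (y), floor 8 mm above the bench. Origin: centre of its underside; z up, +x towards the lid's hinge (away from the robot, yaw within 0.2 rad), +y towards the end where the packed cartons stand; inner end walls at y = +-114 mm. Its inside is too narrow for fingers beside a carton's 62 mm width: a carton goes in held across its 36 mm thickness.
- lid (a joint): Angle of the tote's blue lid in rad: 0 shut, grows as it opens; starts at 1.85 to 2.1 (leaning back away from the robot), stop at 2.2. A stiff friction hinge (0.16 N m, 2 N at the edge) holds it wherever it is left; lid 240 mm wide, 6 mm thick, 0.15 kg. It has no handle: push it from behind by its free edge, then down on its outer face.
- lid_hinge (a point): Middle of the lid's hinge line, which runs along the tote's y axis at tote x = +50 mm, z = 135 mm (1 mm above the rim). Axes as the tote's.
- lid_edge (a point): Middle of the lid's free edge, on its outer face (the top face when shut), 108 mm from the hinge line; when shut it lies 14 mm outside the tote's robot-side wall, 141 mm above the bench. Its z axis is the outward normal of the outer face, its -x axis points from the hinge to the edge.
- stop (a joint): Travel of the sliding end stop in m: 0 fully back, grows towards tote +y (towards the packed cartons); starts at 0.006 to 0.016. It slides with about 2.5 N of friction, needs up to about 12 N with the cartons before it, and cannot tip. With three cartons snug it reads 0.072 (its pushing face is at tote y = -66 mm + travel). There is 32 mm plus the travel of free room behind it for closed fingers, between its back and the tote's end wall (but for a 2 mm foot on the floor).
- stop_face (a point): Top edge, middle, of the stop's pushing face (the face towards the cartons). The stop is a steel plate 72 (tote x) x 110 mm high x 10 mm thick behind this face, its top 119 mm above the bench. Axes as the tote's.
- carton: Cardboard carton, 62 x 120 x 36 mm, 0.18 to 0.35 kg, lying flat on a broad face. Origin: centre of its underside as it lies; x along the 62 mm width, y along the 120 mm length, z along the 36 mm thickness (up at the start). On end, either end may be up and either broad face may face the stop. It stands alone on its 62 x 36 mm end.
- carton_mid (a point): The centre of that carton, with the same axes.
- packed_a: One of the two equal cartons standing on end in the tote, the one nearest the +y end wall. Origin: centre of its lower end; x along its 62 mm width, y along its 36 mm thickness, z up its 120 mm height. There is slack of up to a few mm between it, its neighbour and the wall.
- packed_b: The other standing carton, next to the free space; origin and axes as packed_a.
- big_carton: Bystander: closed cardboard box 110 x 110 x 80 mm. Origin: centre of its underside.
- tape_roll: Bystander: roll of clear packing tape lying flat, 100 mm diameter, 48 mm high. Origin: centre of its underside.
- parts_bin: Bystander: small open blue bin with steel pins, 100 x 130 x 60 mm. Origin: centre of its underside.
Things that resemble listed ones, but are neither listed nor needed, are in the scene too. Leave any black or red look-alike of the carton alone. What is shaped like the packed_b but turquoise is not meant.

How it is judged:
On the way, in this order (a step that is already met when the one before it is completed fails the run):
1. the carton stands on end on the bench, let go (angle between the y axis of carton and the z axis of tote, either way round below 0.08 rad and height (world z) of carton_mid between 0.056 and 0.064 m and contact force between the fingers and carton below 0.3 N), for 0.2 s.
2. the carton stands upright on the tote's floor between the packed cartons and the stop, let go (angle between the y axis of carton and the z axis of tote, either way round below 0.08 rad and x of carton_mid in the frame of tote between -0.016 and 0.016 m and z of carton_mid in the frame of tote between 0.064 and 0.073 m and angle between the z axis of carton and the y axis of tote, either way round below 0.15 rad and y of carton_mid in the frame of tote between -0.06 and 0.032 m and contact force between the fingers and carton below 0.3 N), for 0.2 s.
3. the stop is pushed up so that the row is snug (no more than 3 mm of slack), the lid still open (angle between the y axis of carton and the z axis of tote, either way round below 0.08 rad and x of carton_mid in the frame of tote between -0.016 and 0.016 m and z of carton_mid in the frame of tote between 0.064 and 0.073 m and angle between the z axis of carton and the y axis of tote, either way round below 0.15 rad and y of carton_mid in the frame of tote between -0.06 and 0.032 m and value of joint stop above 0.069 m and y of carton_mid in the frame of tote above 0.016 m and value of joint lid above 0.8 rad), for 0.1 s.
At the end, for the whole second after the job is handed in: Lid shut (under 0.03 rad); all three cartons upright (within 0.08 rad) on the tote's floor, the new one nearest the stop, broad faces towards the row; the stop snug (joint stop above 0.069, at most 3 mm of slack); all at rest and let go (angle between the y axis of carton and the z axis of tote, either way round below 0.08 rad and x of carton_mid in the frame of tote between -0.016 and 0.016 m and z of carton_mid in the frame of tote between 0.064 and 0.073 m and angle between the z axis of carton and the y axis of tote, either way round below 0.15 rad and y of carton_mid in the frame of tote between -0.06 and 0.032 m and value of joint stop above 0.069 m and y of carton_mid in the frame of tote above 0.016 m and angle between each of packed_a, packed_b's own z axis and vertical below 0.08 rad and z of each of packed_a, packed_b in the frame of tote below 0.015 m and y of each of packed_a, packed_b in the frame of tote above 0.03 m and value of joint lid below 0.03 rad and linear speed of carton below 0.02 m/s); the robot touches nothing.
It fails at once if the carton is dropped into the tote (faster than 0.5 m/s inside it) (z of carton_mid in the frame of tote below 0.125 m and x of carton_mid in the frame of tote between -0.045 and 0.045 m and y of carton_mid in the frame of tote between -0.11 and 0.11 m and linear speed of carton above 0.5 m/s).
It fails at once if the carton is crushed by the stop (over 70 N) (contact force between stop and carton above 70 N).
It fails at once if the lid is slammed (over 3.5 rad/s) (velocity of joint lid below -3.5 rad/s).
It fails at once if the lid is forced (over 90 N) (contact force between any of the arm, the fingers and lid above 90 N).
It fails at once if a bystander is knocked more than 30 mm (distance of any of big_carton, tape_roll, parts_bin from where it was at the start of the episode above 0.03 m).
It also fails if it takes over 72 s, if anything falls off the work surface, if the arm or the gripper's body presses on something with over 40 N, if the wrist force passes 120 N, or if a joint passes its speed limit or range.

## Robot

A 6-joint arm with a two-finger parallel gripper is mounted at the origin on the work surface. World frame = base frame: x ahead of the robot, y to its left, z up, the work surface at z = 0. Lengths are in m, angles in rad, forces in N, time in s.
With the tool pointing down it reaches from about 0.325 to 1 m from the base axis. Payload 5.1 kg.
Tool frame: the origin (TCP) lies between the finger pads; the fingertips stand 14 mm ahead of it and the grasp point (between the pads) lies 5 mm behind it; z points along the fingers, y is the direction in which the jaws open and shut (so a half turn about z gives the same grasp; the last joint's range is limited). The gripper opens to 85 mm and grips with 20 to 120 N. Pads are 22 mm wide; open, the fingers measure 114 mm over their backs; the gripper's body (76 mm by 85 mm) begins 54 mm behind the grasp point. The pads swing forward as they close: fully open they stand 13 mm farther back than shut.
Start: joints at [1.212, 0.124, 1.65, -0, 1.367, -0.083], TCP at [0.177, 0.625, 0.224] pointing down, gripper open.
Joint ranges: [-2.61, 2.61], [-1.02, 2.33], [0.03, 2.71], [-1.35, 4.49], [0.32, 2.68], [-2.91, 2.91]. Speed limits (rad/s): [2.57, 2.57, 3.14, 3.14, 3.14, 3.14].

## Interface

Orientations are given as a rotation vector (axis times angle).
In Python, from rig import env, jaws, planner, readout, vision, order gives the robot as it stands. Calls block until the motion is done:
- env.move_to(position, orientation): joint-space move of the TCP to a pose.
- env.movel(position, orientation=None, rate=0.15): straight line of the TCP; orientation=None keeps the orientation; rate is the mean speed in m/s.
- env.goto_joints(angles): joint-space move.
- jaws.set_gripper(opening, squeeze=None): finger opening in m; squeeze is the grip in N (None keeps the last); returns when the fingers have stopped.
- env.pause(seconds).
- planner.ik(position, orientation): joint angles nearest the present ones, or None.
- readout.sense(): the state.
- vision.capture(name): name is "side" or "top"; returns the picture (400x640x3 uint8, red, green, blue); there is no depth.
- vision.camera_model(name): a dict with "fx", "fy", "cx", "cy" (pixels), "R" (3x3) and "t" (3): a world point X has camera coordinates R X + t. Camera axes: x right, y down, z forward; pixel columns grow to the right and rows downward; lengths in m; the calibration is good to about 2 mm. A picture is of the moment at which its call begins. camera_model takes no time and is no camera call.
A pose or a line that the arm cannot do raises env.MotionError and nothing moves.
- order.finish_job(): hands the job in, once; it reports no verdict.
Trained networks look in the newest picture that a camera, given by its name, has taken for a name from the list of things; names that differ only in an ending like _2 or _b are one class to them, and where a whole thing is asked for, a point or a joint stands for the part that bears it (a point fixed in the world has none). Each returns a list of dicts, best first, with "confidence" (0 to 1); they miss things now and then, are a little off and sometimes report something else, mostly with a low value. They report only what shows in the picture. A call takes as long as a camera call. They do not tell look-alikes from the thing itself.
- vision.boxes_of(camera, target): "bbox" ([left, top, right, bottom] in pixels, round what is visible of it).
- vision.place_of(camera, target): "location" ([row, column] in pixels: a listed point, or the origin of a listed thing).
The state is a dict: "time": time; "joint_positions": joint angles; "qd": joint speeds; "joint_efforts": joint torques, N m; "position": TCP position; "tcp_rot": TCP orientation; "wrist_force": force on the tool from outside, world axes, zero at the start; "wrist_torque": the same for the moment, N m; "width": finger opening in m.
Only numpy, scipy, OpenCV 4.12 (cv2) and the standard library are available. Lean on these libraries where they do the work, as an engineer would, in place of code of your own. Each camera call takes 0.05 s, during which the arm holds its last target.

## Working session

There is one attempt and no reset: what is moved stays moved. The work goes in short steps, each a Python script; the robot and the scene stay as the last script left them, time stands still between calls to the robot, and variables do not carry over. Pictures are saved under pics/ and viewed, and the job is handed in when it is done.

```bash
ls; mkdir -p pics; cat > h.py <<'E'
import numpy as np, cv2
from scipy.spatial.transform import Rotation as Rn
from rig import env, jaws, planner, readout, vision, order
def snap(cam,name):
    im=vision.capture(cam); cv2.imwrite('pics/%s.png'%name, im[:,:,::-1].copy()); return im
def ray(cam,rc):
    m=vision.camera_model(cam); R=np.array(m['R']);t=np.array(m['t'])
    d=R.T@np.array([(rc[1]-m['cx'])/m['fx'],(rc[0]-m['cy'])/m['fy'],1.]); return -R.T@t,d
def atz(cam,rc,z):
    o,d=ray(cam,rc); return o+d*(z-o[2])/d[2]
def proj(cam,X):
    m=vision.camera_model(cam); c=np.array(m['R'])@np.asarray(X,float)+np.array(m['t'])
    return np.array([m['cy']+m['fy']*c[1]/c[2], m['cx']+m['fx']*c[0]/c[2]])
def tri(r1,r2):
    A=[];b=[]
    for cam,rc in (r1,r2):
        o,d=ray(cam,rc); d=d/np.linalg.norm(d); P=np.eye(3)-np.outer(d,d); A.append(P);b.append(P@o)
    return np.linalg.solve(A[0]+A[1],b[0]+b[1])
def rv(x,y,z): # columns: z tool axis, y jaw axis
    return Rn.from_matrix(np.array([x,y,z]).T).as_rotvec()
def tool(zax,yax):
    z=np.array(zax,float);z/=np.linalg.norm(z);y=np.array(yax,float);y-=z*(y@z);y/=np.linalg.norm(y)
    return rv(np.cross(y,z),y,z)
np.set_printoptions(precision=4,suppress=True)
E
python3 - <<'E'
from h import *
for c in('side','top'):
    snap(c,c+'0'); m=vision.camera_model(c); print(c,m['fx'],-np.array(m['R']).T@np.array(m['t']),np.array(m['R'])[2])
    for n in ['tote','lid_hinge','lid_edge','stop_face','carton','carton_mid','packed_a','packed_b','big_carton','tape_roll','parts_bin']:
        print(c,n,[(np.round(d['location'],1).tolist(),round(d['confidence'],2)) for d in vision.place_of(c,n)][:4])
    print([(np.round(d['bbox']).tolist(),round(d['confidence'],2)) for d in vision.boxes_of(c,'carton')])
s=readout.sense();print(s['tcp_rot'],s['position'],s['time'],s['wrist_force'])
E
```

```text
pics
side 385.60842956629756 [ 0.9366 -0.0666  1.1406] [-0.4036  0.0728 -0.912 ]
side tote [([245.5, 359.8], 0.59)]
side lid_hinge [([239.8, 390.2], 0.73), ([244.5, 366.0], 0.64), ([289.1, 274.2], 0.58)]
side lid_edge [([251.1, 375.9], 0.81)]
side stop_face [([230.8, 344.3], 0.55)]
side carton [([189.3, 193.2], 0.92), ([228.6, 220.3], 0.85), ([183.2, 246.7], 0.68)]
side carton_mid [([226.1, 213.2], 0.89), ([182.8, 192.8], 0.8), ([179.6, 246.9], 0.72)]
side packed_a [([241.0, 386.3], 0.81), ([240.3, 373.8], 0.71), ([231.3, 445.7], 0.67), ([201.7, 372.6], 0.65)]
side packed_b [([241.0, 386.3], 0.81), ([240.3, 373.8], 0.71), ([231.3, 445.7], 0.67), ([201.7, 372.6], 0.65)]
side big_carton [([228.0, 445.5], 0.69)]
side tape_roll [([290.1, 274.0], 0.57)]
side parts_bin [([185.8, 410.4], 0.75)]
[([176.0, 168.0, 210.0, 207.0], 0.89), ([230.0, 161.0, 268.0, 199.0], 0.88), ([195.0, 206.0, 238.0, 244.0], 0.55)]
top 486.01101770258583 [0.3196 0.031  1.6017] [ 0.1101 -0.0065 -0.9939]
top tote [([173.0, 293.6], 0.92)]
top lid_hinge [([151.5, 292.4], 0.55)]
top lid_edge [([128.5, 293.5], 0.58)]
top stop_face [([170.0, 315.4], 0.49), ([209.6, 425.4], 0.35)]
top carton [([212.7, 427.5], 0.94), ([255.7, 391.5], 0.87), ([260.5, 450.7], 0.56)]
top carton_mid [([211.8, 421.7], 0.92), ([257.5, 388.0], 0.71), ([256.7, 448.3], 0.57)]
top packed_a [([178.8, 276.8], 0.65), ([212.1, 270.1], 0.64), ([172.5, 267.1], 0.5)]
top packed_b [([178.8, 276.8], 0.65), ([212.1, 270.1], 0.64), ([172.5, 267.1], 0.5)]
top big_carton [([171.6, 205.9], 0.58)]
top tape_roll []
top parts_bin [([223.6, 227.4], 0.56)]
[([407.0, 202.0, 448.0, 227.0], 0.9), ([436.0, 239.0, 465.0, 279.0], 0.83), ([371.0, 236.0, 412.0, 276.0], 0.56), ([266.0, 160.0, 284.0, 182.0], 0.2)]
[0.4319 3.1118 0.    ] [0.177  0.6254 0.2244] 1.3 [ 0.2854 -1.1168  1.0275]
```

View pics/side0.png

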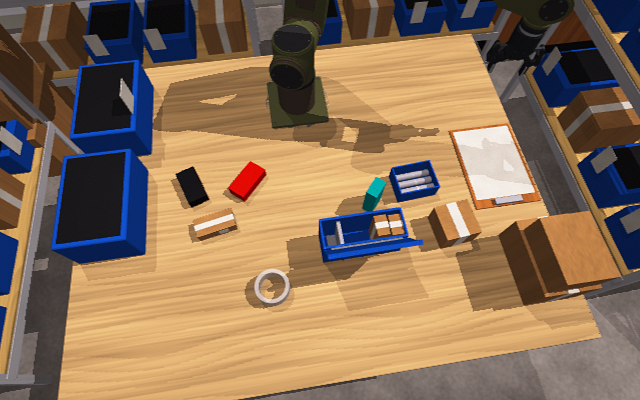

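View pics/top0.png

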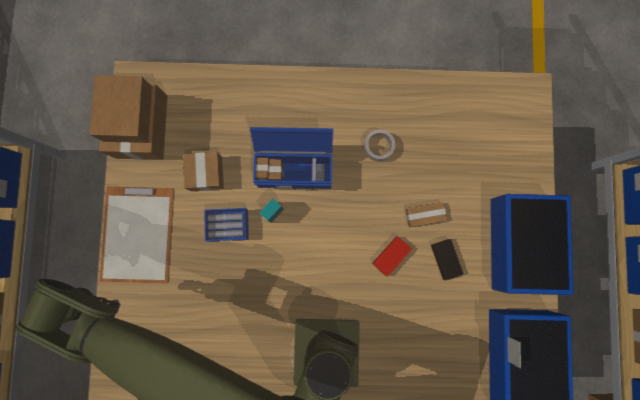

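```bash
python3 - <<'E'
import cv2,numpy as np
a=cv2.imread('pics/side0.png');b=cv2.imread('pics/top0.png')
A=cv2.resize(a[140:300,150:480],None,fx=2.4,fy=2.4,interpolation=cv2.INTER_CUBIC)
B=cv2.resize(b[110:290,180:480],None,fx=2.64,fy=2.64,interpolation=cv2.INTER_CUBIC)
cv2.imwrite('pics/cs.png',A);cv2.imwrite('pics/ct.png',B)
E
```

```text
(no output)
```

View pics/cs.png

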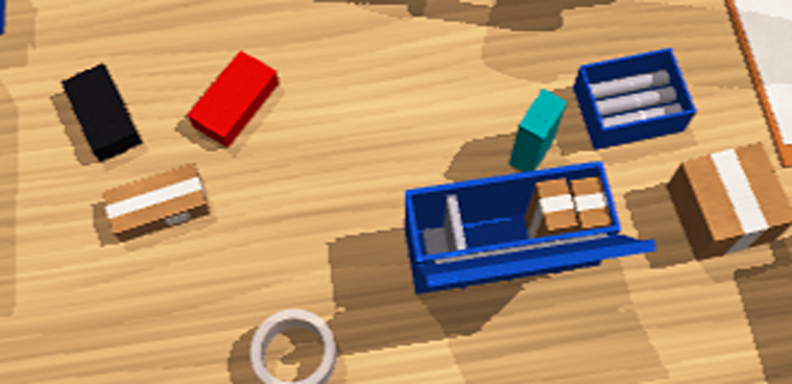

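View pics/ct.png

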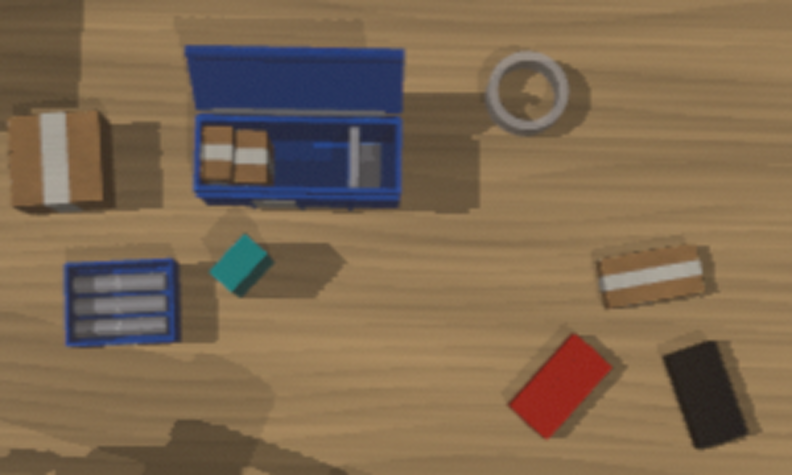

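The carton candidates in the top view (row, col) are brown with white tape at (213,427), red at (257,391) and black at (260,450). Only the brown one is meant, because the other two are the look-alikes to leave alone. I'm enlarging it and the tote to confirm and measure.

```bash
python3 - <<'E'
from h import *
b=cv2.imread('pics/top0.png');a=cv2.imread('pics/side0.png')
C=cv2.resize(b[195:235,398:458],None,fx=6,fy=6,interpolation=cv2.INTER_CUBIC)
C2=cv2.resize(a[205:245,185:245],None,fx=6,fy=6,interpolation=cv2.INTER_CUBIC)
T=cv2.resize(b[118:198,240:345],None,fx=7,fy=7,interpolation=cv2.INTER_CUBIC)
cv2.imwrite('pics/c_car.png',np.hstack([C,C2]));cv2.imwrite('pics/c_tote.png',T)
# priors
print('carton',atz('top',(212.7,427.5),0.0),'mid',atz('top',(211.8,421.7),.018),atz('side',(226.1,213.2),.018),tri(('top',(211.8,421.7)),('side',(226.1,213.2))))
print('tote',atz('top',(173,293.6),0),atz('side',(245.5,359.8),0))
print('hinge',atz('top',(151.5,292.4),.135),atz('side',(244.5,366),.135))
print('edge',tri(('top',(128.5,293.5)),('side',(251.1,375.9))))
print('stop',atz('top',(170,315.4),.119),atz('side',(230.8,344.3),.119))
print('pk',atz('top',(178.8,276.8),.008),atz('top',(172.5,267.1),.008))
print('big',atz('top',(171.6,205.9),0),'bin',atz('top',(223.6,227.4),0),'turq',atz('top',(212.1,270.1),0),atz('side',(201.7,372.6),0))
for n,c in (('tape',(145,380)),('red',(257,391)),('black',(260,450))): print(n,atz('top',c,.036))
# carton brown segmentation in top
hsv=cv2.cvtColor(b,cv2.COLOR_BGR2HSV); print(hsv[220,425],hsv[213,427],hsv[240,427])
E
```

```text
carton [ 0.4521 -0.3226  0.    ] mid [ 0.4531 -0.2996  0.018 ] [ 0.4563 -0.3193  0.018 ] [ 0.4541 -0.3108  0.0116]
tote [0.573  0.1246 0.    ] [0.5811 0.1229 0.    ]
hinge [0.6182 0.1225 0.135 ] [0.6229 0.1178 0.135 ]
edge [0.6695 0.1196 0.221 ]
stop [0.5654 0.0507 0.119 ] [0.5688 0.0682 0.119 ]
pk [0.5508 0.179  0.008 ] [0.571  0.2119 0.008 ]
big [0.5698 0.4162 0.    ] bin [0.3988 0.3366 0.    ] turq [0.4404 0.1978 0.    ] [0.44   0.1933 0.    ]
tape [ 0.6679 -0.1579  0.036 ]
red [ 0.3039 -0.1979  0.036 ]
black [ 0.2992 -0.3872  0.036 ]
[ 15 133 132] [ 22  23 168] [ 17 108 158]
```

View pics/c_car.png

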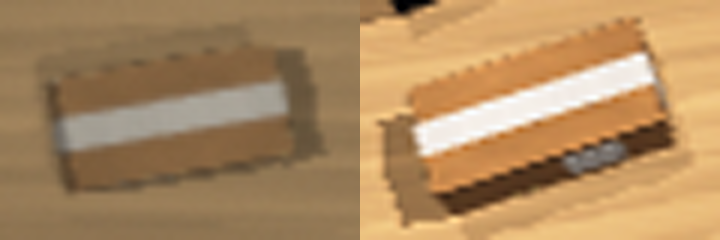

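View pics/c_tote.png

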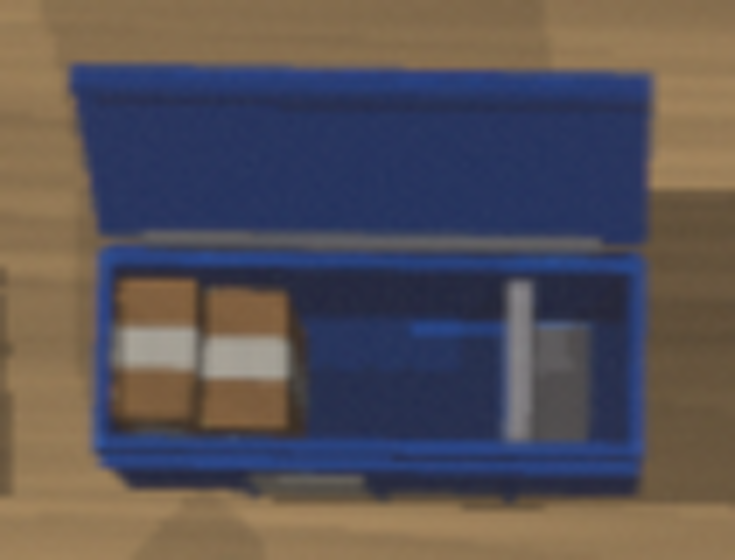

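```bash
cat > fit.py <<'E'
from h import *
from scipy.optimize import least_squares
def crop(p,off,s): return ((np.array(p)+.5)/s-.5+np.array(off))[:,::-1]  # ->row,col
def fit(obs,loc,x0):
    # obs list of (cam, pts rc, local pts)
    def f(p):
        c,s=np.cos(p[2]),np.sin(p[2]);R=np.array([[c,-s,0],[s,c,0],[0,0,1]])
        return np.concatenate([proj(cam,R@L+[p[0],p[1],0])-q for cam,pts,Ls in obs for q,L in zip(pts,Ls)])
    r=least_squares(f,x0,loss='soft_l1'); return r.x,r.fun.reshape(-1,2)
E
python3 - <<'E'
from fit import *
ct=crop([(55,83),(280,47),(292,158),(72,190)],(398,195),6)
cs=crop([(55,97),(275,20),(312,125),(70,188)],(185,205),6)
# local: x width, y length; carton y-axis ~ world y ; x ~ world x. top image: left = +y, up=+x
Lt=[(.031,.06,.036),(.031,-.06,.036),(-.031,-.06,.036),(-.031,.06,.036)]
# side image: camera beyond looking back toward robot: right=+y, down=+x
Ls=[(-.031,-.06,.036),(-.031,.06,.036),(.031,.06,.036),(.031,-.06,.036)]
print(fit([('top',ct,Lt)],0,[.45,-.31,0]));print(fit([('side',cs,Ls)],0,[.45,-.31,0]))
print(fit([('top',ct,Lt),('side',cs,Ls)],0,[.45,-.31,0])[0])
tt=crop([(103,252),(645,260),(640,456),(98,447)],(240,118),7)
L=[(.044,.12,.134),(.044,-.12,.134),(-.044,-.12,.134),(-.044,.12,.134)]
print('tote',fit([('top',tt,L)],0,[.57,.12,0]))
a=cv2.imread('pics/side0.png')
cv2.imwrite('pics/c_tote_s.png',cv2.resize(a[200:270,310:430],None,fx=6.5,fy=6.5,interpolation=cv2.INTER_CUBIC))
E
```

```text
(array([ 0.4434, -0.3119,  0.1683]), array([[-0.816 ,  0.0926],
       [-0.0275, -0.9551],
       [ 0.3808,  0.2794],
       [ 0.3171,  0.3449]]))
(array([ 0.4523, -0.3112,  0.1819]), array([[-1.3075, -0.7849],
       [-0.0253,  0.6281],
       [-0.0454, -0.6898],
       [ 1.5022,  0.8581]]))
[ 0.447  -0.3118  0.1591]
tote (array([0.567 , 0.1201, 0.0109]), array([[-0.3251, -0.4687],
       [-0.1903,  0.3996],
       [ 0.2256,  0.7408],
       [ 0.2608, -0.6405]]))
```

View pics/c_tote_s.png

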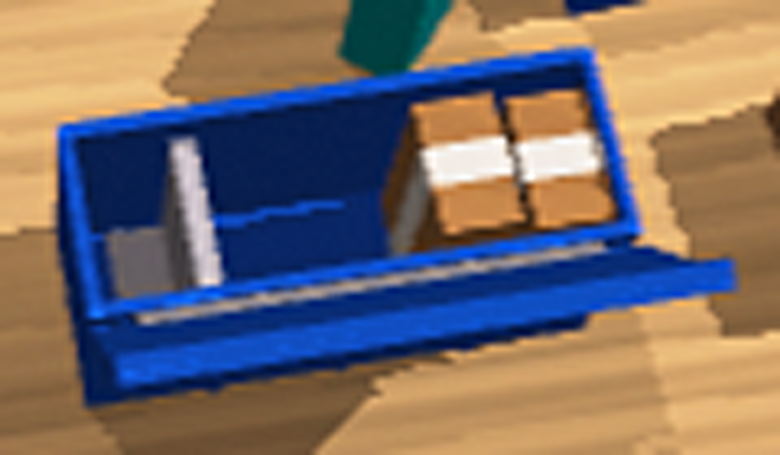

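Crop check: the chosen carton is brown with white tape, lying flat at top (213,427) and side (226,215). I'm refining its pose from the tape stripe, and the tote from its rim in both cameras.

```bash
python3 - <<'E'
from fit import *
for cam,(r0,r1,c0,c1),f in (('top',(200,230,402,452),'pics/top0.png'),('side',(207,243,190,242),'pics/side0.png')):
    im=cv2.imread(f);h=cv2.cvtColor(im,cv2.COLOR_BGR2HSV)[r0:r1,c0:c1]
    m=((h[...,1]<60)&(h[...,2]>(130 if cam=='top' else 190))).astype(np.uint8)
    n,lab,st,ce=cv2.connectedComponentsWithStats(m); k=1+np.argmax(st[1:,4]); ys,xs=np.nonzero(lab==k)
    rc=np.stack([ys+r0,xs+c0],1); W=np.array([atz(cam,p,.036)[:2] for p in rc])
    (cx,cy),(w,hh),ang=cv2.minAreaRect((W*1000).astype(np.float32))
    u=np.linalg.svd(W-W.mean(0))[2][0]; u=u*np.sign(u[1])
    print(cam,st[k],'mean',W.mean(0),'rect',cx,cy,w,hh,'yaw',np.arctan2(-u[0],u[1]))
tt=crop([(103,252),(645,260),(640,456),(98,447)],(240,118),7)
L=[(.044,.12,.134),(.044,-.12,.134),(-.044,-.12,.134),(-.044,.12,.134)]
ts=crop([(60,125),(592,48),(640,232),(92,318)],(310,200),6.5)
Ls=[(-.044,-.12,.134),(-.044,.12,.134),(.044,.12,.134),(.044,-.12,.134)]
print('side',fit([('side',ts,Ls)],0,[.57,.12,0]));print('both',fit([('top',tt,L),('side',ts,Ls)],0,[.57,.12,0])[0])
# stop face top edge in both crops & packed front edges
print('stop top', [atz('top',p,.119) for p in crop([(507,280),(503,440),(533,280),(531,440)],(240,118),7)])
print('stop side',[atz('side',p,.119) for p in crop([(170,138),(195,290),(197,138),(222,290)],(310,200),6.5)])
print('packed top',[atz('top',p,.128) for p in crop([(118,278),(110,425),(290,290),(288,432)],(240,118),7)])
print('packed side',[atz('side',p,.128) for p in crop([(412,103),(440,235),(585,92),(613,220)],(310,200),6.5)])
for yaw in (0,):
  for p in ((.5,-.15,.085),(.55,-.15,.085),(.6,-.12,.085),(.6,-.2,.085),(.45,-.15,.085)):
    r=np.array([p[0],p[1],0]);r/=np.linalg.norm(r)
    for s in(1,-1):
        x=np.array([0,0,s]); o=rv(x,np.cross(r,x),r); print(p,s,planner.ik(p,o))
E
```

```text
top [  6   9  38  11 199] mean [ 0.4455 -0.3125] rect 445.61163330078125 -312.2830810546875 17.15749740600586 121.36363220214844 yaw 0.19965741232492581
side [  4   7  40  17 210] mean [ 0.4501 -0.3138] rect 449.92706298828125 -313.427734375 17.207624435424805 121.79638671875 yaw 0.1959734180045142
side (array([0.5711, 0.1203, 0.0088]), array([[ 0.1389, -0.518 ],
       [-0.1949,  0.2447],
       [ 0.0589,  0.6308],
       [-0.0842, -0.3185]]))
both [0.5692 0.1203 0.0097]
stop top [array([0.604 , 0.0623, 0.119 ]), array([0.5325, 0.062 , 0.119 ]), array([0.6043, 0.0508, 0.119 ]), array([0.5329, 0.0497, 0.119 ])]
stop side [array([0.5352, 0.0493, 0.119 ]), array([0.606 , 0.0481, 0.119 ]), array([0.5369, 0.0611, 0.119 ]), array([0.6077, 0.0595, 0.119 ])]
packed top [array([0.5985, 0.2329, 0.128 ]), array([0.5332, 0.2337, 0.128 ]), array([0.5952, 0.1572, 0.128 ]), array([0.5322, 0.1559, 0.128 ])]
packed side [array([0.5382, 0.1562, 0.128 ]), array([0.6002, 0.1554, 0.128 ]), array([0.5443, 0.2328, 0.128 ]), array([0.6046, 0.2306, 0.128 ])]
(0.5, -0.15, 0.085) 1 [-0.5171  0.1176  2.6569  2.9005  1.2135 -1.485 ]
(0.5, -0.15, 0.085) -1 [-0.5171  0.1176  2.6569  2.9005  1.2135  1.6566]
(0.55, -0.15, 0.085) 1 [-0.4537  0.1917  2.5555  2.939   1.1836 -1.4934]
(0.55, -0.15, 0.085) -1 [-0.4537  0.1917  2.5555  2.939   1.1836  1.6482]
(0.6, -0.12, 0.085) 1 [-0.3608  0.2505  2.4682  2.9627  1.1539 -1.4977]
(0.6, -0.12, 0.085) -1 [-0.3608  0.2505  2.4682  2.9627  1.1539  1.6439]
(0.6, -0.2, 0.085) 1 [-0.4755  0.2783  2.4253  2.9721  1.1383 -1.4992]
(0.6, -0.2, 0.085) -1 [-0.4755  0.2783  2.4253  2.9721  1.1383  1.6424]
(0.45, -0.15, 0.085) 1 None
(0.45, -0.15, 0.085) -1 None
```

```bash
python3 - <<'E'
from h import *
q0=np.array(readout.sense()['joint_positions'])
for p in ((.5,-.12,.095),(.55,-.1,.095),(.45,-.12,.095),(.5,-.25,.095)):
  for phi in np.arange(-180,180,30):
    r=np.array([np.cos(np.radians(phi)),np.sin(np.radians(phi)),0])
    for s in(1,-1):
        x=np.array([0,0,s]); q=planner.ik(p,rv(x,np.cross(r,x),r))
        if q is not None: print(p,phi,s,np.array(q))
c=np.array([.448,-.313,.02])
for s in(1,-1):
    a=.197; print('down',planner.ik(c,tool((0,0,-1),s*np.array([np.cos(a),np.sin(a),0]))))
E
```

```text
(0.5, -0.12, 0.095) -180 1 [-0.22    0.8623  1.3977 -0.3381  2.4237 -1.8297]
(0.5, -0.12, 0.095) -180 -1 [-0.22    0.8623  1.3977 -0.3381  2.4237  1.3119]
(0.5, -0.12, 0.095) -150 1 [-0.0436  0.7891  1.5269 -0.7541  2.2394 -2.0981]
(0.5, -0.12, 0.095) -150 -1 [-0.0436  0.7891  1.5269 -0.7541  2.2394  1.0435]
(0.5, -0.12, 0.095) -120 1 [ 0.1097  0.6557  1.7602 -1.0685  1.9744 -2.1916]
(0.5, -0.12, 0.095) -120 -1 [ 0.1097  0.6557  1.7602 -1.0685  1.9744  0.95  ]
(0.5, -0.12, 0.095) -60 1 [ 0.1926  0.2863  2.3704  4.4172  1.4187 -2.033 ]
(0.5, -0.12, 0.095) -60 -1 [0.1926 0.2863 2.3704 4.4172 1.4187 1.1086]
(0.5, -0.12, 0.095) -30 1 [-0.1279  0.0958  2.6326  3.5696  1.1912 -1.7382]
(0.5, -0.12, 0.095) -30 -1 [-0.1279  0.0958  2.6326  3.5696  1.1912  1.4034]
(0.5, -0.12, 0.095) 0 1 [-0.7214  0.0816  2.6495  2.377   1.2665 -1.2909]
(0.5, -0.12, 0.095) 0 -1 [-0.7214  0.0816  2.6495  2.377   1.2665  1.8507]
(0.5, -0.12, 0.095) 30 1 [-0.9438  0.2659  2.401   1.6628  1.5236 -1.0983]
(0.5, -0.12, 0.095) 30 -1 [-0.9438  0.2659  2.401   1.6628  1.5236  2.0433]
(0.5, -0.12, 0.095) 60 1 [-0.8983  
[... 4723 characters left out ...]
5) 60 1 [-1.031   0.5974  1.8609  1.1637  1.8826 -0.9524]
(0.5, -0.25, 0.095) 60 -1 [-1.031   0.5974  1.8609  1.1637  1.8826  2.1892]
(0.5, -0.25, 0.095) 90 1 [-0.8902  0.7672  1.5654  0.8648  2.1681 -0.9877]
(0.5, -0.25, 0.095) 90 -1 [-0.8902  0.7672  1.5654  0.8648  2.1681  2.1539]
(0.5, -0.25, 0.095) 120 1 [-0.7232  0.8921  1.3448  0.4978  2.4118 -1.186 ]
(0.5, -0.25, 0.095) 120 -1 [-0.7232  0.8921  1.3448  0.4978  2.4118  1.9556]
(0.5, -0.25, 0.095) 150 1 [-0.5475  0.9457  1.2498 -0.0409  2.5165 -1.604 ]
(0.5, -0.25, 0.095) 150 -1 [-0.5475  0.9457  1.2498 -0.0409  2.5165  1.5376]
down [-0.7081  0.1179  2.03   -0.      0.9937 -0.9051]
down [-0.7081  0.1179  2.03   -0.      0.9937  2.2365]
```

```bash
python3 - <<'E'
from h import *
a=.197; c=np.array([.448,-.313,0]); u=np.array([-np.sin(a),np.cos(a),0]); j=np.array([np.cos(a),np.sin(a),0])
o=tool((0,0,-1),j); g=c+.033*u
def st(t): s=readout.sense(); print(t,round(s['time'],2),np.array(s['position']),s['width'],np.array(s['wrist_force']))
env.move_to([.15,.5,.38],readout.sense()['tcp_rot']); st('up')
env.move_to(g+[0,0,.33],o); st('over')
env.move_to(g+[0,0,.12],o); st('pre')
snap('top','pre_t'); snap('side','pre_s')
E
```

```text
up 2.12 [0.15   0.5    0.3785] 0.08526060714587293 [-0.0669 -0.4116 -0.0294]
over 5.06 [ 0.4419 -0.2801  0.3301] 0.08570362972005825 [ 0.2555  1.0372 -0.0895]
pre 5.91 [ 0.4428 -0.2814  0.1218] 0.08540088144343429 [ 0.2984 -0.3583  0.7519]
```

```bash
python3 - <<'E'
import cv2,numpy as np
a=cv2.imread('pics/pre_s.png')[130:270,150:300];b=cv2.imread('pics/pre_t.png')[150:290,350:500]
cv2.imwrite('pics/pre_c.png',cv2.resize(np.hstack([a,b]),None,fx=2.6,fy=2.6,interpolation=cv2.INTER_CUBIC))
E
```

```text
(no output)
```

View pics/pre_c.png

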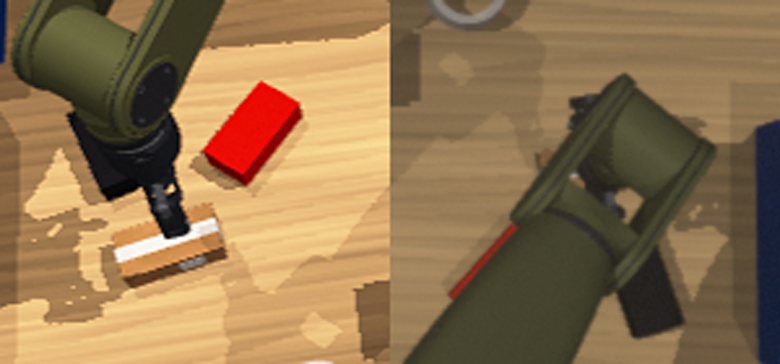

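The gripper sits over the +y end of the brown carton, and the side view shows the jaws straddling its width. I'll grasp and lift.

```bash
python3 - <<'E'
from h import *
a=.197; c=np.array([.448,-.313,0]); u=np.array([-np.sin(a),np.cos(a),0]); j=np.array([np.cos(a),np.sin(a),0])
o=tool((0,0,-1),j); g=c+.033*u
def st(t): s=readout.sense(); print(t,round(s['time'],2),np.array(s['position']),round(s['width'],4),np.array(s['wrist_force']),np.array(s['joint_positions']))
env.movel(g+[0,0,.020],o,rate=.12); st('down')
jaws.set_gripper(.0,60); st('grip')
env.movel(g+[0,0,.16],o,rate=.15); st('lift')
snap('side','lift_s')
b=.0097
zt=np.array([-np.sin(b),np.cos(b),0]); x=np.array([0,0,1.]); of=rv(x,np.cross(zt,x),zt)
print(planner.ik([.5,-.12,.16],of),planner.ik([.5,-.12,.095],of))
E
python3 - <<'E'
import cv2
a=cv2.imread('pics/lift_s.png')[110:270,130:330]
cv2.imwrite('pics/lift_c.png',cv2.resize(a,None,fx=3,fy=3,interpolation=cv2.INTER_CUBIC))
E
```

```text
down 6.99 [ 0.4422 -0.2811  0.0209] 0.0855 [-0.4048  0.0538 -0.2137] [-0.6688  0.0687  2.0817  0.      0.9895 -0.8658]
grip 7.38 [ 0.4424 -0.2813  0.0219] 0.0586 [-2.7329  1.0152  6.4395] [-0.6688  0.0674  2.081  -0.      0.9911 -0.8658]
lift 8.46 [ 0.4407 -0.28    0.1584] 0.0587 [ 0.1502  0.4783 -4.0087] [-0.6688 -0.1082  1.9973  0.0001  1.2553 -0.8658]
[-0.7583  0.5273  1.806   0.9825  2.0971 -0.9254] [-0.7583  0.6428  1.7826  0.9412  2.0444 -1.0115]
```

View pics/lift_c.png

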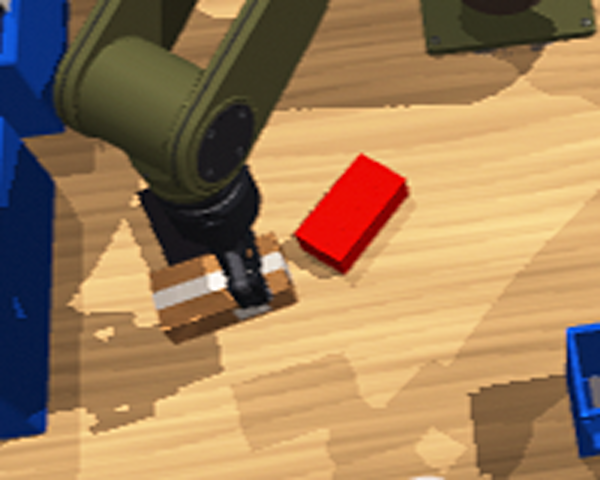

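Held and level. Next I rotate it upright and lower it until it touches.

```bash
python3 - <<'E'
from h import *
b=.0097
zt=np.array([-np.sin(b),np.cos(b),0]); x=np.array([0,0,1.]); of=rv(x,np.cross(zt,x),zt)
def st(t): s=readout.sense(); print(t,round(s['time'],2),np.array(s['position']),round(s['width'],4),np.array(s['wrist_force']),np.array(s['wrist_torque'])); return s
p=readout.sense()['position']
env.movel([p[0],p[1],.22]); 
env.move_to([.5,-.12,.15],of); st('rot')
env.movel([.5,-.12,.106],of); st('low')
snap('side','rot_s'); snap('top','rot_t')
E
python3 - <<'E'
import cv2,numpy as np
a=cv2.imread('pics/rot_s.png')[110:270,190:390];b=cv2.imread('pics/rot_t.png')[130:290,300:500]
cv2.imwrite('pics/rot_c.png',cv2.resize(np.hstack([a,b]),None,fx=2,fy=2,interpolation=cv2.INTER_CUBIC))
E
```

```text
rot 9.98 [ 0.5001 -0.1201  0.1496] 0.0582 [ 0.3364  0.2486 -3.1174] [-1.0691 -0.0248 -0.0275]
low 10.43 [ 0.5004 -0.1201  0.1072] 0.0582 [-0.3279  0.112  -1.6969] [-1.1104 -0.0557 -0.018 ]
```

View pics/rot_c.png

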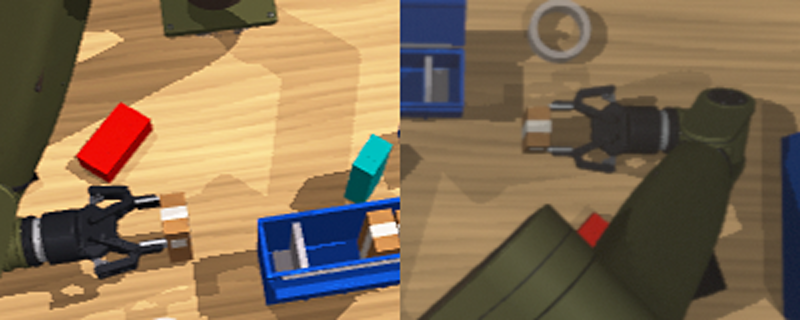

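The carton is upright in the jaws, at crop (175,225) in the side view, and clear of everything. I'll lower it to contact and release.

```bash
python3 - <<'E'
from h import *
b=.0097
zt=np.array([-np.sin(b),np.cos(b),0]); x=np.array([0,0,1.]); of=rv(x,np.cross(zt,x),zt)
def st(t): s=readout.sense(); print(t,round(s['time'],2),np.array(s['position']),round(s['width'],4),np.array(s['wrist_force']),np.array(s['wrist_torque'])); return s
f=[]
z=.106
env.pause(.1); f0=readout.sense()['wrist_force'][2]
while z>.084:
    z-=.0015; env.movel([.5,-.12,z],of,rate=.03)
    s=readout.sense(); f.append((round(z,4),round(s['wrist_force'][2]-f0,1)))
    if s['wrist_force'][2]-f0>5: break
print(f); st('contact')
jaws.set_gripper(.085); st('open')
p=np.array([.5,-.12,z])-zt*.10
env.movel(p,of,rate=.15); st('back')
snap('side','std_s'); snap('top','std_t')
E
python3 - <<'E'
import cv2,numpy as np
a=cv2.imread('pics/std_s.png')[110:270,190:390];b=cv2.imread('pics/std_t.png')[130:290,300:500]
cv2.imwrite('pics/std_c.png',cv2.resize(np.hstack([a,b]),None,fx=2,fy=2,interpolation=cv2.INTER_CUBIC))
E
```

```text
[(0.1045, np.float64(0.7)), (0.103, np.float64(0.2)), (0.1015, np.float64(0.6)), (0.1, np.float64(0.6)), (0.0985, np.float64(-0.4)), (0.097, np.float64(-0.0)), (0.0955, np.float64(-0.2)), (0.094, np.float64(0.1)), (0.0925, np.float64(7.6))]
contact 12.88 [ 0.5    -0.1205  0.0936] 0.0584 [-2.0259 -2.2601  4.1445] [0.0621 0.1639 0.2494]
open 13.26 [ 0.5    -0.1198  0.0924] 0.0847 [-1.1374 -0.0212  0.2523] [-0.4732 -0.0205  0.0305]
back 14.07 [ 0.5008 -0.2195  0.0922] 0.0848 [ 0.5105  0.6936 -0.3069] [-0.4666  0.0324  0.031 ]
```

View pics/std_c.png

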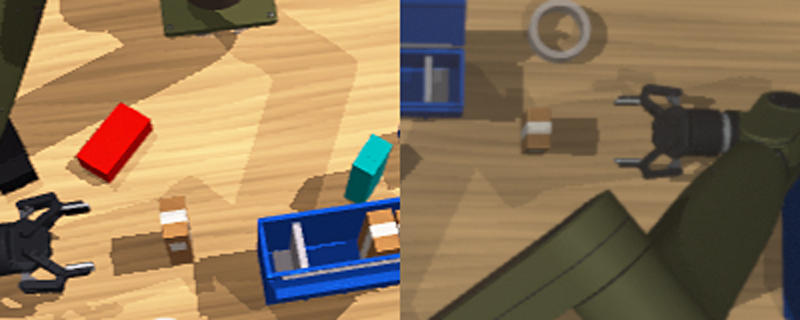

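```bash
python3 - <<'E'
import cv2,numpy as np
a=cv2.imread('pics/std_s.png')[200:250,260:300];b=cv2.imread('pics/std_t.png')[175:215,350:390]
A=cv2.resize(a,None,fx=10,fy=10,interpolation=cv2.INTER_CUBIC);B=cv2.resize(b,None,fx=10,fy=10,interpolation=cv2.INTER_CUBIC)
B=cv2.copyMakeBorder(B,0,100,0,0,cv2.BORDER_CONSTANT)
cv2.imwrite('pics/std_z.png',np.hstack([A,B]))
E
```

```text
(no output)
```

View pics/std_z.png

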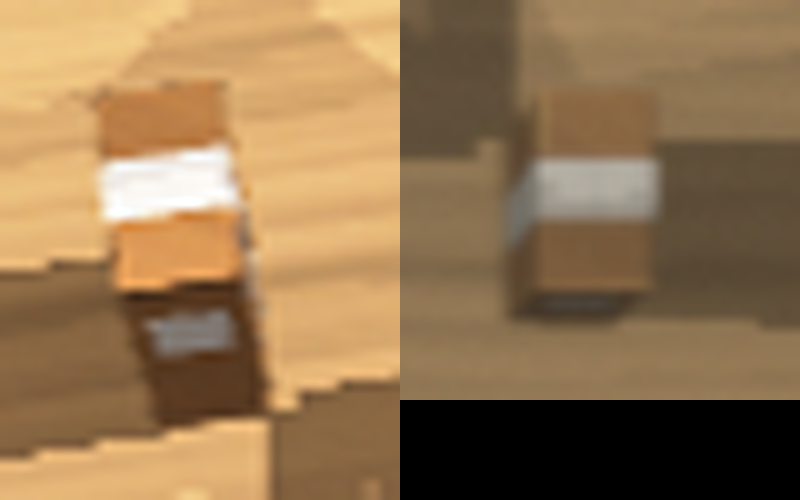

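```bash
python3 - <<'E'
from fit import *
t=crop([(138,85),(257,88),(250,290),(135,288)],(350,175),10)
L=[(.031,.018,.12),(.031,-.018,.12),(-.031,-.018,.12),(-.031,.018,.12)]
s=crop([(97,90),(223,82),(243,272),(115,290)],(260,200),10)
Ls=[(-.031,-.018,.12),(-.031,.018,.12),(.031,.018,.12),(.031,-.018,.12)]
print(fit([('top',t,L)],0,[.5,-.12,0]));print(fit([('side',s,Ls)],0,[.5,-.12,0]))
print(fit([('top',t,L),('side',s,Ls)],0,[.5,-.12,0]))
b=.0097
od=tool((0,0,-1),(-np.sin(b),np.cos(b),0)); od2=tool((0,0,-1),(np.sin(b),-np.cos(b),0))
for o in (od,od2): print(planner.ik([.5,-.118,.2],o),planner.ik([.568,.11,.25],o))
E
```

```text
(array([ 0.4972, -0.1161, -0.0054]), array([[ 0.0711,  0.0715],
       [ 0.1458, -0.1503],
       [-0.0217,  0.1552],
       [-0.1952, -0.0767]]))
(array([ 0.5011, -0.1168, -0.021 ]), array([[ 0.1242,  0.1103],
       [-0.5242, -0.0608],
       [ 0.3085, -0.0684],
       [ 0.0324,  0.0203]]))
(array([ 0.4991, -0.1165, -0.0137]), array([[-0.5786,  0.2986],
       [-0.4087,  0.0728],
       [-0.5873,  0.213 ],
       [-0.857 , -0.0148],
       [-0.4694,  0.0832],
       [-1.198 , -0.1049],
       [-0.4164,  0.0451],
       [-0.6087,  0.1524]]))
[-0.3363 -0.1654  1.9764 -0.      1.3306 -1.9168] [ 0.0985 -0.048   1.7841  0.      1.4055 -1.482 ]
[-0.3363 -0.1654  1.9764 -0.      1.3306  1.2248] [ 0.0985 -0.048   1.7841 -0.      1.4055  1.6596]
```

```bash
python3 - <<'E'
from h import *
b=.0097
od=tool((0,0,-1),(np.sin(b),-np.cos(b),0))
def st(t): s=readout.sense(); print(t,round(s['time'],2),np.array(s['position']),round(s['width'],4),np.array(s['wrist_force'])); return s
p=np.array(readout.sense()['position'])
env.movel(p+[0,-.03,.16],rate=.25); st('up')
env.move_to([.4995,-.1165,.24],od); st('over')
env.movel([.4995,-.1165,.100],od,rate=.15); st('down')
jaws.set_gripper(.0,50); st('grip')
env.movel([.4995,-.1165,.27],od,rate=.15); st('lift')
env.movel([.569,.108,.275],od,rate=.2); st('over tote')
snap('side','ot_s'); snap('top','ot_t')
E
python3 - <<'E'
import cv2,numpy as np
a=cv2.imread('pics/ot_s.png')[130:280,280:440];b=cv2.imread('pics/ot_t.png')[100:250,210:370]
cv2.imwrite('pics/ot_c.png',cv2.resize(np.hstack([a,b]),None,fx=2.5,fy=2.5,interpolation=cv2.INTER_CUBIC))
E
```

```text
up 14.97 [ 0.5004 -0.2482  0.251 ] 0.0853 [ 0.2508  0.9731 -0.6137]
over 16.73 [ 0.4992 -0.1166  0.2389] 0.0849 [ 0.566  -0.7755 -0.1448]
down 17.81 [ 0.5003 -0.1168  0.1011] 0.0848 [ 0.3232 -0.2698  0.2572]
grip 18.32 [ 0.5002 -0.1168  0.1008] 0.0345 [ 1.0784 -0.8081  3.2548]
lift 19.61 [ 0.4988 -0.1163  0.2684] 0.035 [-0.8172  0.2851 -4.2686]
over tote 20.93 [0.5688 0.1072 0.2749] 0.0343 [ 0.5083 -0.4087 -3.5533]
```

View pics/ot_c.png

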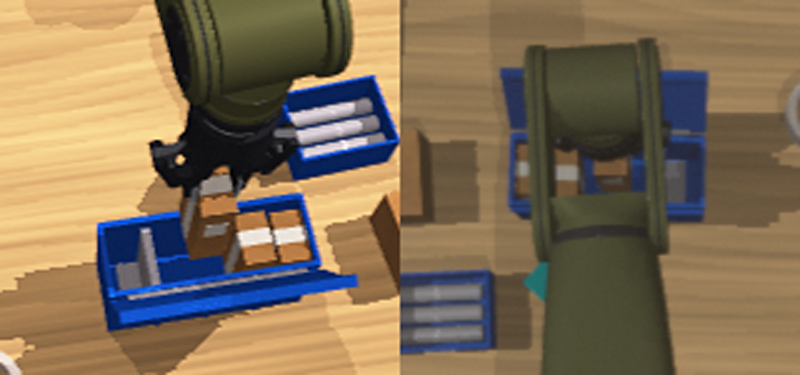

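The carton hangs upright above the free gap, with the stop to its left and the packed pair to its right. I'll lower it gently.

```bash
python3 - <<'E'
from h import *
b=.0097
od=tool((0,0,-1),(np.sin(b),-np.cos(b),0)); X,Y=.569,.108
def st(t): s=readout.sense(); print(t,round(s['time'],2),np.array(s['position']),round(s['width'],4),np.array(s['wrist_force'])); return s
ok=True
for z in (.22,.19,.16,.135,.12):
    env.movel([X,Y,z],od,rate=.12); s=st('z')
    f=np.array(s['wrist_force'])
    if np.abs(f[:2]).max()>8 or f[2]>4: ok=False;print('STOP');break
if ok:
    while z>.100:
        z-=.0015; env.movel([X,Y,z],od,rate=.04)
        if readout.sense()['wrist_force'][2]>2: break
    st('contact')
snap('side','in_s')
E
python3 - <<'E'
import cv2,numpy as np
a=cv2.imread('pics/in_s.png')[130:280,280:440]
cv2.imwrite('pics/in_c.png',cv2.resize(a,None,fx=4,fy=4,interpolation=cv2.INTER_CUBIC))
E
```

```text
z 21.64 [0.5692 0.1079 0.2203] 0.0347 [-0.5323  0.2197 -1.7382]
z 22.04 [0.5688 0.108  0.1899] 0.0347 [ 0.313   0.3955 -2.5808]
z 22.44 [0.5688 0.108  0.1598] 0.0344 [ 0.4276 -0.2264 -3.6647]
z 22.8 [0.5687 0.108  0.1347] 0.0349 [ 0.5847 -0.5559 -2.4965]
z 23.07 [0.5685 0.1079 0.1196] 0.0343 [-0.6392  0.2676 -3.4521]
contact 25.32 [0.57   0.108  0.1088] 0.0349 [-3.2791 -1.5396  8.028 ]
```

View pics/in_c.png

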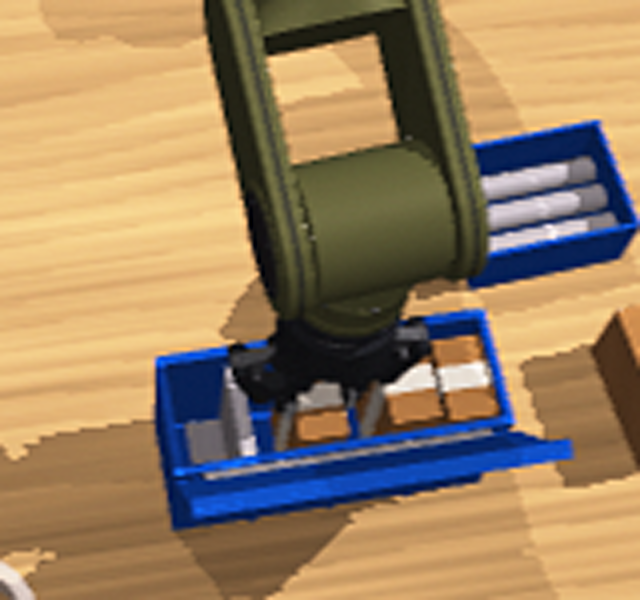

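Contact came at 0.1088, which matches the 8 mm floor. I'll release and lift out.

```bash
python3 - <<'E'
from h import *
b=.0097
od=tool((0,0,-1),(np.sin(b),-np.cos(b),0)); X,Y=.569,.108
def st(t): s=readout.sense(); print(t,round(s['time'],2),np.array(s['position']),round(s['width'],4),np.array(s['wrist_force'])); return s
jaws.set_gripper(.048); st('open')
env.movel([X,Y,.16],od,rate=.1); st('up')
env.movel([X,Y,.23],od,rate=.2)
# move toward -y end for the stop push, jaws along tote x
yt=np.array([-np.sin(b),np.cos(b),0]); xt=np.array([np.cos(b),np.sin(b),0]); C=np.array([.5692,.1202,0])
for s in(1,-1):
    print(planner.ik(C-.093*yt+[0,0,.2],tool((0,0,-1),s*xt)))
jaws.set_gripper(0.0)
env.move_to(C-.19*yt+[0,0,.25],tool((0,0,-1),xt) if planner.ik(C-.093*yt+[0,0,.2],tool((0,0,-1),xt)) is not None else tool((0,0,-1),-xt))
st('aside')
snap('side','rel_s'); snap('top','rel_t')
E
python3 - <<'E'
import cv2,numpy as np
a=cv2.imread('pics/rel_s.png')[180:280,300:440];b=cv2.imread('pics/rel_t.png')[110:210,230:370]
cv2.imwrite('pics/rel_c.png',cv2.resize(np.vstack([a,b]),None,fx=3,fy=3,interpolation=cv2.INTER_CUBIC)[:600])
E
```

```text
open 25.66 [0.569  0.108  0.1063] 0.0477 [-0.2894  0.4504  0.084 ]
up 26.34 [0.5688 0.108  0.1598] 0.0481 [-0.7251 -0.9069 -0.4731]
[-0.0464 -0.0337  1.8548 -0.      1.3205 -0.0561]
None
aside 29.01 [ 0.5711 -0.0696  0.25  ] 0.0004 [-0.3949  0.2049 -0.1853]
```

View pics/rel_c.png

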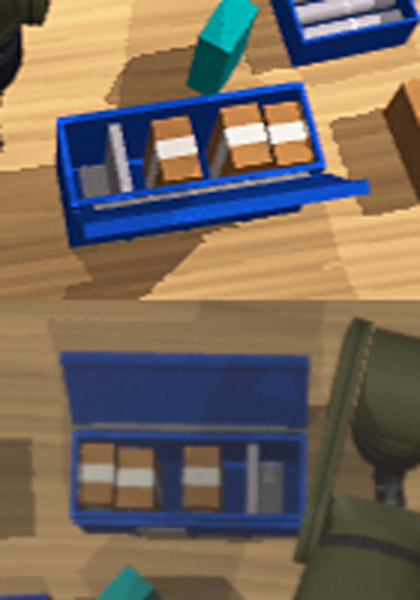

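The carton stands released between the stop and the packed pair. Now I push the stop with closed fingers.

```bash
python3 - <<'E'
from h import *
b=.0097
yt=np.array([-np.sin(b),np.cos(b),0]); xt=np.array([np.cos(b),np.sin(b),0]); C=np.array([.5692,.1202,0]); o=tool((0,0,-1),xt)
def P(y,z): return C+y*yt+[0,0,z]
def F(): return float(np.array(readout.sense()['wrist_force'])@yt)
def st(t): s=readout.sense(); print(t,round(s['time'],2),'ytote',round(float((np.array(s['position'])-C)@yt),4),np.array(s['position']),np.array(s['wrist_force'])); return s
env.movel(P(-.0925,.23),o,rate=.2)
env.movel(P(-.0925,.15),o,rate=.2); st('in')
env.movel(P(-.0925,.105),o,rate=.12); s=st('deep')
if abs(np.array(s['wrist_force'])).max()<8:
    y=-.0925; L=[]
    while y<-.012:
        y+= .004 if y<-.03 else .001
        env.movel(P(y,.105),o,rate=.06); f=F(); L.append((round(y,4),round(f,1)))
        if f<-(30 if y>-.03 else 28): break
    print(L); st('pushed')
    snap('side','psh_s')
E
python3 - <<'E'
import cv2,numpy as np
a=cv2.imread('pics/psh_s.png')[150:280,280:440]
cv2.imwrite('pics/psh_c.png',cv2.resize(a,None,fx=4,fy=4,interpolation=cv2.INTER_CUBIC)[:600])
E
```

```text
in 30.31 ytote -0.0933 [0.5706 0.0269 0.1507] [0.4238 0.0012 0.9669]
deep 30.83 ytote -0.0926 [0.5707 0.0277 0.1059] [ 0.0055  0.2431 -0.1654]
[(-0.0885, 0.2), (-0.0845, -0.1), (-0.0805, -1.1), (-0.0765, -1.7), (-0.0725, -0.4), (-0.0685, -1.7), (-0.0645, -0.4), (-0.0605, -0.5), (-0.0565, -0.8), (-0.0525, -0.3), (-0.0485, -1.6), (-0.0445, -2.7), (-0.0405, -2.1), (-0.0365, -2.7), (-0.0325, -2.4), (-0.0285, -1.9), (-0.0275, -4.0), (-0.0265, -4.1), (-0.0255, -3.9), (-0.0245, -3.8), (-0.0235, -3.5), (-0.0225, -3.3), (-0.0215, -4.0), (-0.0205, -4.4), (-0.0195, -4.7), (-0.0185, -5.0), (-0.0175, -5.2), (-0.0165, -5.4), (-0.0155, -4.5), (-0.0145, -7.1), (-0.0135, -10.3), (-0.0125, -12.7), (-0.0115, -16.1)]
pushed 39.08 ytote -0.0152 [0.5693 0.105  0.105 ] [ -1.6186 -16.0772   1.5966]
```

View pics/psh_c.png

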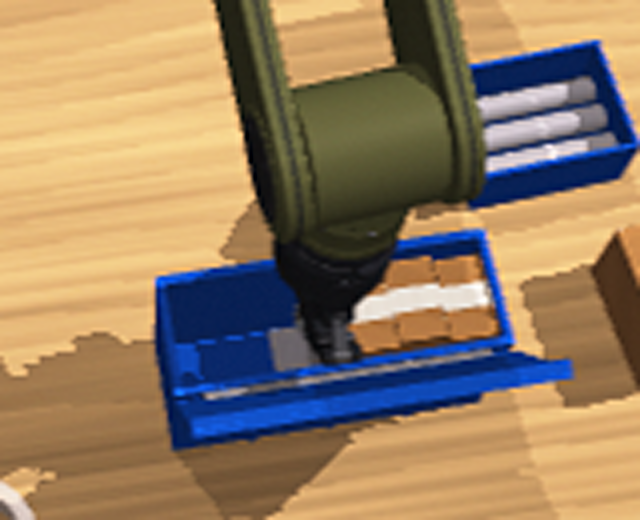

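The row is snug: the finger stalled at tote y = -15 mm, so travel is about 0.072, with 16 N and rising. I'll add a slight press, back off, and check the row before the lid.

```bash
python3 - <<'E'
from h import *
b=.0097
yt=np.array([-np.sin(b),np.cos(b),0]); xt=np.array([np.cos(b),np.sin(b),0]); C=np.array([.5692,.1202,0]); o=tool((0,0,-1),xt)
def P(y,z,x=0): return C+y*yt+x*xt+[0,0,z]
def st(t): s=readout.sense(); print(t,round(s['time'],2),'ytote',round(float((np.array(s['position'])-C)@yt),4),np.array(s['position']),np.array(s['wrist_force'])); return s
env.movel(P(-.0095,.105),o,rate=.06); st('press')
env.movel(P(-.03,.105),o,rate=.1)
env.movel(P(-.03,.20),o,rate=.25)
env.movel(P(-.03,.34),o,rate=.3)
env.movel(P(0,.34,.15),o,rate=.3); st('behind-high')
snap('side','beh_s'); snap('top','beh_t')
for n in('lid_edge','stop_face'):
  for c in('side','top'): print(n,c,[(np.round(d['location'],1).tolist(),round(d['confidence'],2)) for d in vision.place_of(c,n)][:2])
E
python3 - <<'E'
import cv2,numpy as np
a=cv2.imread('pics/beh_s.png')[150:280,300:440];b=cv2.imread('pics/beh_t.png')[90:220,230:370]
cv2.imwrite('pics/beh_c.png',cv2.resize(np.hstack([a,b]),None,fx=2.8,fy=2.8,interpolation=cv2.INTER_CUBIC)[:600])
E
```

```text
press 39.38 ytote -0.0151 [0.5693 0.1051 0.1051] [ -2.6868 -23.3131   2.4821]
behind-high 41.55 ytote -0.0 [0.7183 0.1216 0.3369] [ 0.4844 -0.1164  0.0251]
lid_edge side [([251.8, 377.8], 0.76)]
lid_edge top [([224.7, 231.2], 0.62)]
stop_face side [([230.3, 365.7], 0.84), ([252.7, 374.4], 0.16)]
stop_face top []
```

View pics/beh_c.png

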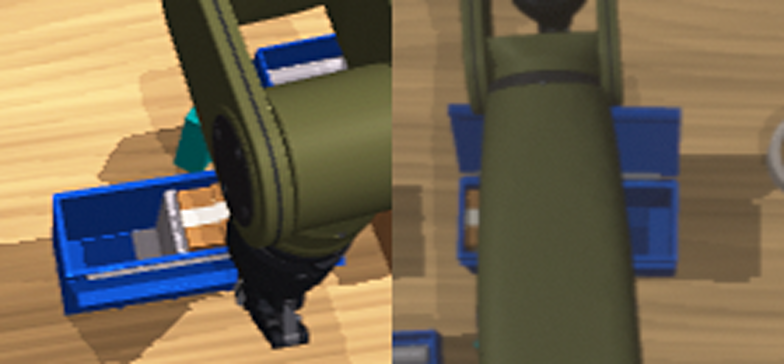

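The stop is flush with the row, at side crop (178,225), and the fingers are behind and above the lid. I'll swing the lid over.

```bash
python3 - <<'E'
from h import *
print('stopface', atz('side',(230.3,365.7),.119))
b=.0097
yt=np.array([-np.sin(b),np.cos(b),0]); xt=np.array([np.cos(b),np.sin(b),0]); C=np.array([.5692,.1202,0]); o=tool((0,0,-1),xt)
def P(x,z): return C+x*xt+[0,0,z]
def st(t): s=readout.sense(); print(t,round(s['time'],2),'x',round(float((np.array(s['position'])-C)@xt),4),'z',round(s['position'][2],4),np.array(s['wrist_force'])); return np.abs(s['wrist_force']).max()
TIP=.014; HW=.0145
env.movel(P(.15,.218),o,rate=.2); st('down')
ok=True
for x in (.13,.115,.10,.085,.075): # finger side leading
    env.movel(P(x,.218),o,rate=.1)
    if st('pull')>20: ok=False;print('STOP');break
if ok:
  snap('side','lid1_s')
  # now corner on outer face, th from pi/2
  H=np.array([.05,.135])
  for th in (1.5,1.35,1.2,1.05,.9):
    r=.075+.02*(1.57-th)/1.57
    pt=H+r*np.array([-np.cos(th),np.sin(th)])+.006*np.array([np.sin(th),np.cos(th)])
    env.movel(P(pt[0]+HW,pt[1]+TIP),o,rate=.08)
    if st('th %.2f'%th)>25: print('STOP');break
  snap('side','lid2_s')
E
python3 - <<'E'
import cv2,numpy as np
a=cv2.imread('pics/lid1_s.png')[150:280,300:440];b=cv2.imread('pics/lid2_s.png')[150:280,300:440]
cv2.imwrite('pics/lid_c.png',cv2.resize(np.hstack([a,b]),None,fx=2.8,fy=2.8,interpolation=cv2.INTER_CUBIC)[:600])
E
```

```text
stopface [0.5763 0.1284 0.119 ]
down 42.61 x 0.1507 z 0.2197 [-0.1953  0.2207 -0.2765]
pull 42.96 x 0.1308 z 0.2203 [0.8957 0.413  0.8199]
pull 43.26 x 0.1153 z 0.2185 [ 0.9374  0.064  -0.1064]
pull 43.56 x 0.1023 z 0.2217 [ 1.649  -0.9707  6.9156]
pull 43.86 x 0.0896 z 0.2258 [ 2.0797 -1.0023 15.4512]
pull 44.11 x 0.0805 z 0.2277 [ 2.6001 -0.7951 19.8019]
th 1.50 44.46 x 0.0671 z 0.2293 [-0.3164 -1.8553 12.2918]
th 1.35 44.76 x 0.0545 z 0.2295 [-2.7235 -0.9554 12.1967]
th 1.20 45.06 x 0.0418 z 0.2281 [-3.4102  0.5245 11.5229]
th 1.05 45.37 x 0.0292 z 0.2249 [-4.032   0.0017  9.5545]
th 0.90 45.67 x 0.0168 z 0.2198 [-4.6196 -0.9049  9.8752]
```

View pics/lid_c.png

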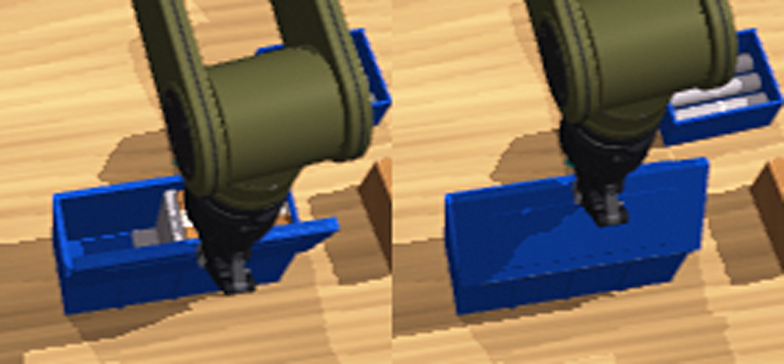

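The lid is past vertical (about 1 rad) with the fingertip on its outer face, so I'm continuing down to shut.

```bash
python3 - <<'E'
from h import *
b=.0097
yt=np.array([-np.sin(b),np.cos(b),0]); xt=np.array([np.cos(b),np.sin(b),0]); C=np.array([.5692,.1202,0]); o=tool((0,0,-1),xt)
def P(x,z): return C+x*xt+[0,0,z]
def st(t): s=readout.sense(); print(t,round(s['time'],2),'x',round(float((np.array(s['position'])-C)@xt),4),'z',round(s['position'][2],4),np.array(s['wrist_force'])); return np.abs(s['wrist_force']).max()
TIP=.014; HW=.0145;H=np.array([.05,.135]); ok=True
for th in (.75,.6,.45,.3,.2,.1,.04):
    r=.075+.02*(1.57-th)/1.57
    pt=H+r*np.array([-np.cos(th),np.sin(th)])+.006*np.array([np.sin(th),np.cos(th)])
    env.movel(P(pt[0]+HW,pt[1]+TIP),o,rate=.08)
    if st('th %.2f'%th)>30: print('STOP');ok=False;break
if ok:
    x=pt[0]+HW; z=pt[1]+TIP
    while z>.146:
        z-=.0015; env.movel(P(x,z),o,rate=.04)
        if st('press')>25: break
snap('side','shut_s')
E
python3 - <<'E'
import cv2,numpy as np
a=cv2.imread('pics/shut_s.png')[150:280,300:440]
cv2.imwrite('pics/shut_c.png',cv2.resize(a,None,fx=4,fy=4,interpolation=cv2.INTER_CUBIC)[:600])
E
```

```text
th 0.75 46.03 x 0.006 z 0.2111 [ 1.1922 -0.874   0.4873]
th 0.60 46.35 x -0.0048 z 0.202 [ 0.6211 -0.8238  0.3618]
th 0.45 46.67 x -0.0138 z 0.1925 [0.2282 0.1969 0.4766]
th 0.30 46.99 x -0.0216 z 0.1807 [-0.6848 -1.2477 -0.1326]
th 0.20 47.26 x -0.0255 z 0.1724 [1.4711 0.2321 0.5451]
th 0.10 47.52 x -0.0288 z 0.1634 [-0.2589 -0.8847 -0.3309]
th 0.04 47.77 x -0.03 z 0.1583 [-0.7326 -1.0903  0.5639]
press 48.02 x -0.0297 z 0.1573 [-0.1396 -0.3746 -0.5873]
press 48.27 x -0.0296 z 0.1557 [-1.2199 -0.0982 -0.3612]
press 48.52 x -0.0297 z 0.1542 [ 0.403  -0.122   0.0591]
press 48.77 x -0.0297 z 0.1526 [ 0.1556  0.1338 -0.4298]
press 49.02 x -0.0298 z 0.1511 [-0.3265  0.3189  1.3493]
press 49.27 x -0.0298 z 0.1496 [ 0.4176 -0.6808  1.1509]
press 49.52 x -0.0297 z 0.1481 [-0.0098 -0.2401  0.9004]
press 49.77 x -0.0298 z 0.1466 [-0.6084  0.067  -1.1232]
press 50.02 x -0.0297 z 0.1451 [-0.2182  0.1306  0.5323]
```

View pics/shut_c.png

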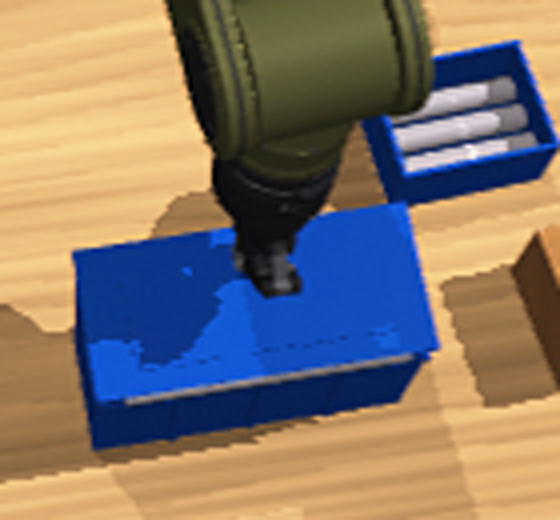

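```bash
python3 - <<'E'
from h import *
b=.0097
yt=np.array([-np.sin(b),np.cos(b),0]); xt=np.array([np.cos(b),np.sin(b),0]); C=np.array([.5692,.1202,0]); o=tool((0,0,-1),xt)
def st(t): s=readout.sense(); print(t,round(s['time'],2),'z',round(s['position'][2],4),round(s['width'],4),np.array(s['wrist_force'])); return np.abs(s['wrist_force']).max()
z=.1445
while z>.122:
    z-=.002; env.movel(C-.03*xt+[0,0,z],o,rate=.05)
    if st('press')>15: break
snap('side','shut2_s')
E
python3 - <<'E'
import cv2,numpy as np
a=cv2.imread('pics/shut2_s.png')[180:270,310:420]
cv2.imwrite('pics/shut2_c.png',cv2.resize(a,None,fx=6,fy=6,interpolation=cv2.INTER_CUBIC)[:600])
E
```

```text
press 50.33 z 0.1422 -0.0 [-0.3366  0.0035 -0.6646]
press 50.58 z 0.1403 0.0001 [-0.2628  0.4537 -0.3088]
press 50.83 z 0.1383 -0.0001 [ 0.6462 -0.407   0.2146]
press 51.08 z 0.1362 -0.0002 [0.1848 0.2201 0.375 ]
press 51.33 z 0.1343 -0.0001 [-0.2706  0.6797 -0.2935]
press 51.58 z 0.1341 0.0002 [-4.4533 -0.7269  7.6944]
press 51.83 z 0.134 0.0 [-9.0591 -1.7412 16.6339]
```

View pics/shut2_c.png

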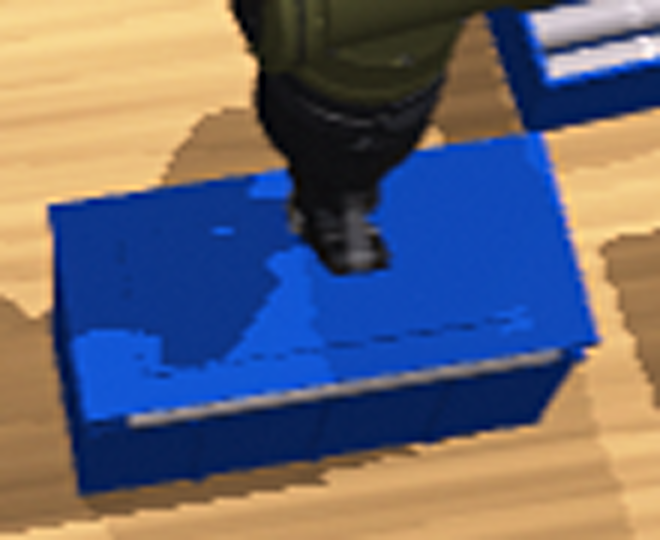

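```bash
python3 - <<'E'
from h import *
b=.0097
yt=np.array([-np.sin(b),np.cos(b),0]); xt=np.array([np.cos(b),np.sin(b),0]); C=np.array([.5692,.1202,0])
def W(x,y,z): return C+x*xt+y*yt+[0,0,z]
im=cv2.imread('pics/shut2_s.png'); big=cv2.resize(im[170:270,310:430],None,fx=6,fy=6,interpolation=cv2.INTER_CUBIC)
def pp(X): r=proj('side',X); return (int((r[1]-310+.5)*6),int((r[0]-170+.5)*6))
for th,col in((0,(0,255,255)),(.15,(0,255,0)),(.4,(255,0,255))):
    e=[W(.05-.108*np.cos(th)+.006*np.sin(th),y,.135+.108*np.sin(th)+.006*np.cos(th)) for y in(-.12,.12)]
    cv2.line(big,pp(e[0]),pp(e[1]),col,1)
p=readout.sense()['position']; print(p)
cv2.circle(big,pp([p[0],p[1],p[2]-.014]),4,(0,0,255),-1); cv2.circle(big,pp([p[0],p[1],p[2]]),4,(255,255,255),-1)
cv2.imwrite('pics/ov.png',big[:600])
E
```

```text
[0.5393 0.1199 0.1339]
```

View pics/ov.png

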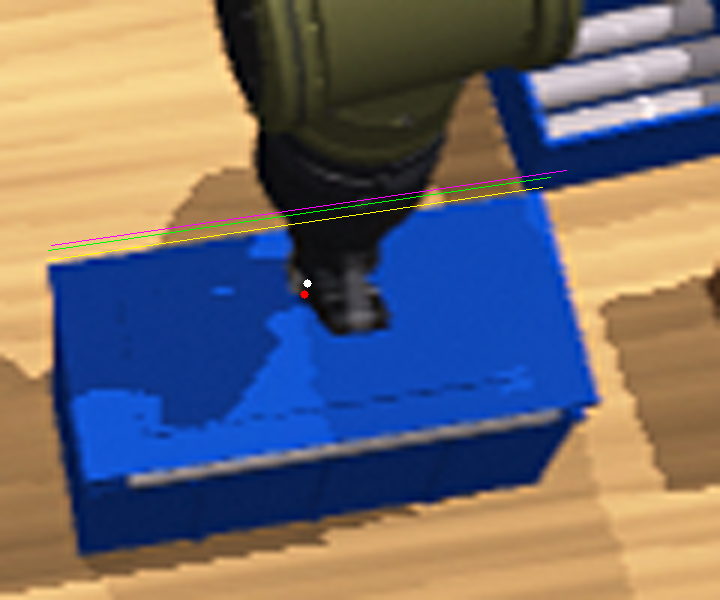

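```bash
python3 - <<'E'
from h import *
s=readout.sense(); R=Rn.from_rotvec(s['tcp_rot']).as_matrix(); print(R, s['joint_positions'],s['time'],s['wrist_force'],s['wrist_torque'])
def pp(X): r=proj('psh',X)
# overlay tool axis in earlier pictures
b=.0097
yt=np.array([-np.sin(b),np.cos(b),0]); xt=np.array([np.cos(b),np.sin(b),0]); C=np.array([.5692,.1202,0])
outs=[]
for f,P in (('psh_s',C-.0152*yt+[0,0,.105]),('beh_s',np.array([.7183,.1216,.3369])),('shut2_s',np.array(s['position']))):
    im=cv2.imread('pics/%s.png'%f); big=cv2.resize(im,None,fx=3,fy=3,interpolation=cv2.INTER_CUBIC)
    for dz,c in((-.014,(0,0,255)),(0,(255,255,255)),(.05,(0,255,0)),(.12,(255,255,0))):
        r=proj('side',P+[0,0,dz]); cv2.circle(big,(int((r[1]+.5)*3),int((r[0]+.5)*3)),3,c,-1)
    r=proj('side',P);y,x=int(r[0]*3),int(r[1]*3); outs.append(big[y-180:y+180,x-130:x+130])
cv2.imwrite('pics/axes.png',np.hstack(outs))
E
```

```text
[[-0.0099  1.     -0.0003]
 [ 1.      0.0099 -0.0003]
 [-0.0003 -0.0003 -1.    ]] [ 0.1217 -0.016   1.9531 -0.0003  1.2048  0.1119] 51.875 [-8.9278 -2.1237 16.7349] [-0.2771  1.5487 -0.0308]
```

View pics/axes.png

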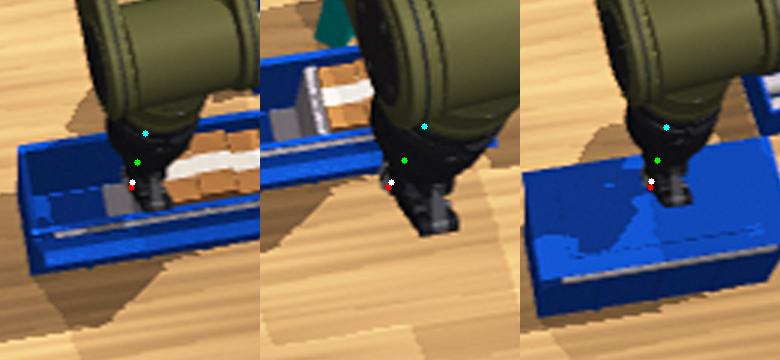

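The finger contact height (TCP 0.134) doesn't match a shut lid, which should give about 0.155. I'll lift clear and look before deciding.

```bash
python3 - <<'E'
from h import *
p=np.array(readout.sense()['position'])
env.movel(p+[0,0,.12],rate=.25)
q=np.array(readout.sense()['joint_positions']); 
env.movel(p+[-.05,-.22,.16],rate=.35)
s=readout.sense(); print(s['time'],s['position'],s['wrist_force'])
snap('side','aft_s'); snap('top','aft_t')
for n in('lid_edge','lid_hinge'):
  for c in('side','top'): print(n,c,[(np.round(d['location'],1).tolist(),round(d['confidence'],2)) for d in vision.place_of(c,n)][:2])
E
python3 - <<'E'
import cv2,numpy as np
a=cv2.imread('pics/aft_s.png')[170:280,290:430];b=cv2.imread('pics/aft_t.png')[100:210,230:370]
cv2.imwrite('pics/aft_c.png',cv2.resize(np.hstack([a,b]),None,fx=2.85,fy=2.85,interpolation=cv2.INTER_CUBIC)[:600])
E
```

```text
53.325 [ 0.4889 -0.0994  0.2921] [-0.5729  1.4099  0.3142]
lid_edge side [([208.0, 359.0], 0.88)]
lid_edge top [([187.7, 292.5], 0.65)]
lid_hinge side [([243.5, 365.0], 0.78)]
lid_hinge top [([152.4, 291.3], 0.7)]
```

View pics/aft_c.png

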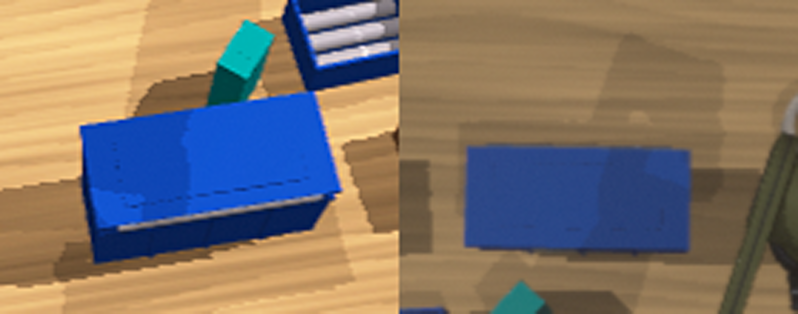

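```bash
python3 - <<'E'
from fit import *
print('edge',tri(('top',(187.7,292.5)),('side',(208.,359.))),'expect',[.5692-.058,.1202-.0006,.141])
im=cv2.imread('pics/aft_s.png');tp=cv2.imread('pics/aft_t.png')
b=.0097
yt=np.array([-np.sin(b),np.cos(b),0]); xt=np.array([np.cos(b),np.sin(b),0]);C=np.array([.5692,.1202,0])
out=[]
for cam,I,r0,c0,dx in(('side',im,190,305,.002),('top',tp,140,245,-.002)):
    big=cv2.resize(I[r0:r0+80,c0:c0+100],None,fx=4,fy=4,interpolation=cv2.INTER_CUBIC)
    for th,col in((0,(0,255,255)),(.12,(0,255,0))):
        q=[]
        for r,y in((0,-.12),(.108,-.12),(.108,.12),(0,.12)):
            X=C+[dx,0,0]+(.05-r*np.cos(th)+.006*np.sin(th))*xt+y*yt+[0,0,.135+r*np.sin(th)+.006*np.cos(th)]
            p=proj(cam,X); q.append((int((p[1]-c0+.5)*4),int((p[0]-r0+.5)*4)))
        cv2.polylines(big,[np.array(q)],True,col,1)
    out.append(big)
cv2.imwrite('pics/ov2.png',np.hstack(out))
E
```

```text
edge [0.508  0.1205 0.125 ] expect [0.5112, 0.1196, 0.141]
```

View pics/ov2.png

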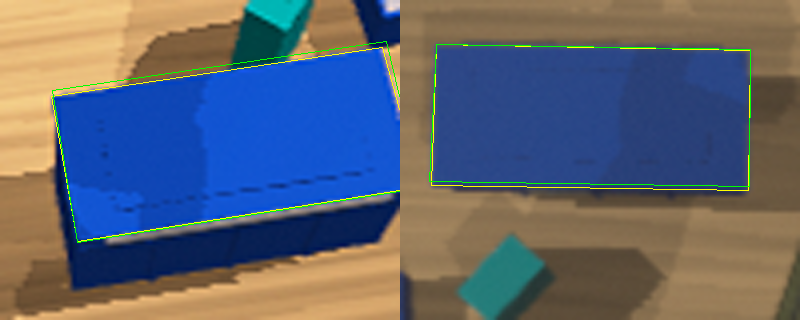

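The lid outline matches the shut model (0 rad) in both views. A 17 N press near its edge gave no further motion, and the arm is clear of everything, so I'm handing in.

```bash
python3 - <<'E'
from h import *
print(order.finish_job(), readout.sense()['time'])
E
```

```text
the job is handed in; nothing more can be done
the job is handed in; nothing more can be done
```

I carried out every step and handed the job in at about 54 s of the 72 s allowed. It gave no verdict, so the result below rests on my own checks.

**What I did**
- **Standing the carton:** I gripped the brown carton across its width, turned it on end, stood it on the bench and let go.
- **Placing it in the tote:** I took it again by its broad faces and lowered it until it touched the tote's floor. Contact came at the expected height, and I let go there.
- **Pushing the stop:** I pushed the stop until the row was snug. A final press peaked at about 23 N, and the finger position put the travel at about 0.072.
- **Closing the lid:** I swung the lid over from behind, lowered it and pressed it shut.

**Last checks**
- **Row:** Before the lid closed, pictures showed the three cartons upright and snug. The fingers did not advance any further under 23 N.
- **Lid:** Its outline matches the fully shut position in both cameras. A 17 N press near its edge did not move it any further.
- **Arm and bystanders:** The arm was clear of everything at hand-in. I saw no bystander move in the pictures, but did not measure them afterwards.

**What disagreed**
- **Fingertip height:** The closed fingertips met the shut lid with the tool about 20 mm lower than the stated fingertip length implies. I could not explain this.
- **Lid edge:** Combining the two cameras' lid-edge detections put the edge at 0.125 m instead of the expected 0.141 m. I put that down to detection error, because the outline matched in both views.
- **Upward force:** While I pulled the lid up from behind, the upward force reached about 20 N, more than expected but well under the 90 N limit.

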